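Sweep the print scraps off the finishing bench into the scrap bin

TASK

Clear the finishing bench: with closed fingers, sweep the three orange print scraps (failed gear, purge block and snapped bracket) across the mat and over the far edge of the bench, so that all three lie in the grey scrap bin hung there. Only push them along the bench top, without taking them between the fingers or lifting them, and leave the blue planter, the flush cutters and the scraper where they are.

Things in the scene. Friction and masses are not known exactly. Their poses are not given: they have to be found in the camera images.
- scrap_bin: Grey open-topped plastic bin, 140 mm (x) by 310 mm (y), walls 4 mm, fixed, hung outside the far edge of the bench so that scraps pushed over the edge fall in. Its place along the edge varies. Origin: centre of its underside, 120 mm below the bench top; axes as the world's. Clear mouth: its x from -66 to +66 mm, y from -151 to +151 mm. Far wall: 20 mm above the bench top, yellow rim
- bench_edge (a point): Point on the bench's far edge, at bench-top height, midway along the bin. The edge is straight, along y (world x = 0.600); the bin's near wall touches it, rim 5 mm below the bench top. Beyond each end of the bin (158 to 176 mm from this point along y) a steel strap 3 mm thick hooks over the bench top and reaches 24 mm in from the edge
- bracket: Scrap: orange snapped angle bracket lying on its side, an L seen from above with a gusset filling its inner corner, 16 mm tall, about 18 g. Origin: on its underside, about under its centre of mass; long leg along its x (x from -13 to +23 mm, y from -9 to -1 mm), short leg along its y (x from -13 to -5 mm, y from -9 to +19 mm); z up
- gear: Scrap: orange failed gear, lying flat, 38 mm across, 14 mm tall, about 16 g, hole in the middle. Origin: centre of its underside; z up
- purge_block: Scrap: orange rectangular purge block with a white and a black layer, 36 mm (its x) by 26 mm (its y), 18 mm tall, about 22 g. Origin: centre of its underside; z up
- planter: Good print, leave alone: small blue round planter (open cup), 52 mm wide at the rim, 45 mm tall, standing loose among the scraps. Origin: centre of its underside
- cutters: Leave alone: loose flush cutters with red handles lying flat at one side of the scraps, 130 mm long (along its x, jaws to +x), 46 mm wide, 12 mm tall. Origin: middle of the tool, at the bench top
- scraper: Leave alone: loose print scraper with black handle lying flat at the other side of the scraps, 170 mm long along its x, handle to -x. Origin: middle of the tool, at the bench top

How it is judged:
At the end, for the whole second after the job is handed in: All three scraps lie at rest inside the scrap bin (within its walls, more than 30 mm below the bench top), and the planter (upright), cutters and scraper are within 20 mm of where they stood (x of gear in the frame of scrap_bin between -0.066 and 0.066 m and y of gear in the frame of scrap_bin between -0.151 and 0.151 m and height (world z) of gear between -0.13 and -0.03 m and linear speed of each of gear, purge_block, bracket below 0.02 m/s and x of purge_block in the frame of scrap_bin between -0.066 and 0.066 m and y of purge_block in the frame of scrap_bin between -0.151 and 0.151 m and height (world z) of purge_block between -0.13 and -0.03 m and x of bracket in the frame of scrap_bin between -0.066 and 0.066 m and y of bracket in the frame of scrap_bin between -0.151 and 0.151 m and height (world z) of bracket between -0.13 and -0.03 m and distance of each of planter, cutters, scraper from where it was at the start of the episode below 0.02 m and angle between planter's own z axis and vertical below 0.3 rad); the robot touches nothing.
It fails at once if a scrap is lifted or carried (more than 35 mm off the bench top) (height (world z) of any of gear, purge_block, bracket above 0.035 m).
It fails at once if a scrap is taken between the fingers (it stands on the bench within 10 mm of the point between the pads, with the tips down beside it) ((horizontal distance between the grasp point and gear below 0.01 m and height (world z) of the grasp point below 0.033 m and height (world z) of gear above -0.005 m) or (horizontal distance between the grasp point and purge_block below 0.01 m and height (world z) of the grasp point below 0.033 m and height (world z) of purge_block above -0.005 m) or (horizontal distance between the grasp point and bracket below 0.01 m and height (world z) of the grasp point below 0.033 m and height (world z) of bracket above -0.005 m)).
It fails at once if the planter is pushed 20 mm from its place or tipped over (distance of planter from where it was at the start of the episode above 0.02 m or angle between planter's own z axis and vertical above 0.5 rad).
It fails at once if the cutters are pushed 20 mm from their place (distance of cutters from where it was at the start of the episode above 0.02 m).
It fails at once if the scraper is pushed 20 mm from its place (distance of scraper from where it was at the start of the episode above 0.02 m).
It also fails if it takes over 69 s, if anything falls off the work surface, if the arm or the gripper's body presses on something with over 40 N, if the wrist force passes 120 N, or if a joint passes its speed limit or range.

ROBOT

A 6-joint arm with a two-finger parallel gripper is mounted at the origin on the work surface. World frame = base frame: x ahead of the robot, y to its left, z up, the work surface at z = 0. Lengths are in m, angles in rad, forces in N, time in s.
With the tool pointing down it reaches from about 0.325 to 0.75 m from the base axis. Payload 7.6 kg.
Tool frame: the origin (TCP) lies at the very end of the fingers, on their centre line; the grasp point (between the pads) lies 19 mm behind it; z points along the fingers, y is the line along which they close (so a half turn about z gives the same grasp; the last joint's range is limited). The gripper opens to 85 mm and grips with 20 to 120 N. Pads are 22 mm wide; open, the fingers measure 114 mm over their backs; the gripper's body (76 mm by 85 mm) begins 54 mm behind the grasp point. The pads swing forward as they close: fully open they stand 13 mm farther back than shut.
Start: joints at [1.155, 0.052, 1.401, -0, 1.689, -0.07], TCP at [0.178, 0.494, 0.199] pointing down, gripper open.
Joint ranges: [-2.9, 2.9], [-0.91, 2.17], [0.12, 2.37], [-1.06, 4.2], [0.26, 2.73], [-2.93, 2.93]. Speed limits (rad/s): [2.57, 2.57, 3.01, 3.14, 3.14, 3.14].

INTERFACE

Orientations are given as a 3x3 rotation matrix whose columns are the frame's x, y, z axes.
In Python, from station import sensors, imaging, order, finder gives the robot as it stands.
- The arm moves only by the shell command python3 -m handwheel 'ROWS' [OPENING] [FORCE]. ROWS is JSON, a list of rows, each an object with "delta_pos": the shift along the world's x, y, z in m, a list of three; "roll": the turn about the world's z in rad. A call has 1 to 8 rows; each row is the pose to reach, as a shift and turn from the pose commanded when the call began; what a row does not reach only later rows make up. A row lasts 1/10 s, in which the tool goes at most 50 mm and 8.59 degrees, less where a joint would pass 70% of its speed; a pose out of reach is approached as far as the arm can. A call with a gripper value outside its range is refused whole. OPENING is the opening, from 0 (shut) to 1 (fully open), set as the call begins (- or left out, the last holds). The fingers move at their own pace and stop on an object; FORCE is the grip in N (left out, the last holds). Time passes only in rows, so rows that repeat a pose let the fingers close. It gives the time, the measured TCP pose, the force, the opening and the grip force at its end, in the units of the state.
- sensors.state(): the state, without advancing time (a new reading comes with each control period).
- imaging.read_camera(name): name is "scene" or "side" or "wrist"; returns the picture (384x512x3 uint8, red, green, blue); there is no depth.
- imaging.camera_model(name): a dict with "K" (3x3 intrinsics, pixels), "D" ([k1, k2, p1, p2, k3] as OpenCV has them; the pictures are not rectified), "rvec" (rotation vector, rad) and "tvec" (3), from world to camera coordinates, as OpenCV has them. Camera axes: x right, y down, z forward; pixel columns grow to the right and rows downward; lengths in m; the calibration is good to about 2 mm. A picture is of the moment at which its call begins: read the wrist's pose just before it. camera_model takes no time and is no camera call; for the wrist camera it gives the pose at the moment of the call.
- order.job_done(): hands the job in; it is judged then, once.
Trained networks look in the newest picture that a camera, given by its name, has taken for a name from the list of things; names that differ only in an ending like _2 or _b are one class to them, and where a whole thing is asked for, a point or a joint stands for the part that bears it (a point fixed in the world has none). Each returns a list of dicts, best first, with "conf" (0 to 1); they miss things now and then, are a little off and sometimes report something else, mostly with a low value. They report only what shows in the picture. A call takes as long as a camera call.
- finder.search_frame(query, camera): "point" ([column, row] as shares, 0 to 1, of the picture: columns of its width, rows of its height, amid what is visible of it).
The state is a dict: "time": time; "joint_positions": joint angles; "dq": joint speeds; "joint_efforts": joint torques, N m; "ee_pos": TCP position; "ee_rot": TCP orientation; "wrist_force": force on the tool from outside, world axes, zero at the start; "wrist_torque": the same for the moment, N m; "gripper_width": finger opening in m; "grip_force": force on a finger pad.
Only numpy, scipy, OpenCV 4.12 (cv2) and the standard library are available. Lean on these libraries where they do the work, as an engineer would, in place of code of your own. Each camera call takes 0.05 s, during which the arm holds its last target. There are 200 camera calls.

## Working session

There is one attempt and no reset: what is moved stays moved. The work goes in short steps, Python scripts to look and compute and a shell command to move; the robot and the scene stay as the last step left them, time stands still between calls to the robot, and variables do not carry over. Pictures are saved under pics/ and viewed, at most 10 in all, crops included, and the job is handed in when it is done.

```bash
mkdir -p pics
cat > h.py <<'E'
import numpy as np, cv2
from station import sensors, imaging, order, finder
def ray(cam,pts):
    m=imaging.camera_model(cam);K=np.array(m["K"]);D=np.array(m["D"]);R=cv2.Rodrigues(np.array(m["rvec"],float))[0];t=np.array(m["tvec"],float).ravel()
    u=cv2.undistortPoints(np.array(pts,float).reshape(-1,1,2),K,D).reshape(-1,2)
    return -R.T@t, (R.T@np.c_[u,np.ones(len(u))].T).T
def onz(cam,pts,z):
    c,d=ray(cam,pts); return c+d*((z-c[2])/d[:,2])[:,None]
def tri(obs):
    A=np.zeros((3,3));b=np.zeros(3)
    for cam,p in obs:
        c,d=ray(cam,[p]);d=d[0]/np.linalg.norm(d[0]);P=np.eye(3)-np.outer(d,d);A+=P;b+=P@c
    return np.linalg.solve(A,b)
def snap(cam,name=None):
    im=imaging.read_camera(cam)
    if name: cv2.imwrite(f"pics/{name}.png",cv2.cvtColor(im,cv2.COLOR_RGB2BGR))
    return im
E
python3 - <<'E'
from h import *
np.set_printoptions(precision=3,suppress=True)
a=snap("scene");b=snap("side")
f={}
for n in ["gear","purge_block","bracket","planter","cutters","scraper","scrap_bin"]:
    for c in ["scene","side"]:
        r=finder.search_frame(n,c)
        if r:
            p=np.array(r[0]["point"])*[512,384];f[n,c]=p
            print(n,c,p.round(),round(r[0]["conf"],2),onz(c,[p],0.008)[0])
    if (n,"scene") in f and (n,"side") in f: print("  tri",tri([(c,f[n,c]) for c in("scene","side")]))
for c,i in(("scene",a),("side",b)): cv2.imwrite(f"pics/{c}0.png",cv2.cvtColor(i,cv2.COLOR_RGB2BGR))
print(sensors.state())
E
```

```text
gear scene [176. 213.] 0.78 [ 0.5   -0.162  0.008]
gear side [269. 239.] 0.53 [ 0.497 -0.16   0.008]
  tri [ 0.498 -0.161  0.006]
purge_block scene [271. 134.] 0.82 [0.465 0.108 0.008]
purge_block side [207. 169.] 0.76 [0.477 0.101 0.008]
  tri [0.473 0.099 0.015]
bracket scene [201. 181.] 0.62 [ 0.469 -0.081  0.008]
bracket side [237. 219.] 0.58 [ 0.466 -0.083  0.008]
  tri [ 0.467 -0.08   0.005]
planter scene [248. 162.] 0.66 [0.493 0.022 0.008]
planter side [236. 182.] 0.95 [0.518 0.026 0.008]
  tri [0.508 0.01  0.028]
cutters scene [317.  98.] 0.61 [0.448 0.266 0.008]
cutters side [175. 140.] 0.65 [0.45  0.255 0.008]
  tri [0.45  0.262 0.007]
scraper scene [123. 254.] 0.93 [ 0.511 -0.287  0.008]
scraper side [309. 291.] 0.72 [ 0.5   -0.294  0.008]
  tri [ 0.505 -0.288 -0.003]
scrap_bin scene [281. 250.] 0.74 [ 0.688 -0.056  0.008]
scrap_bin side [318. 189.] 0.62 [ 0.668 -0.083  0.008]
  tri [ 0.685 -0.055 -0.015]
{'time': 0.8, 'joint_positions': array([ 1.155,  0.052,  1.401,  0.   ,  1.689, -0.07 ]), 'dq': array([-0.   , -0.   ,  0.001, -0.001, -0.001,  0.002]), 'joint_efforts': array([ -0.001, -38.149, -36.031,  -0.   ,  -0.   ,  -0.   ]), 'ee_pos': array([0.178, 0.494, 0.199]), 'ee_rot': array([[-0.941,  0.339,  0.   ],
       [ 0.339,  0.941,  0.   ],
       [-0.   ,  0.   , -1.   ]]), 'wrist_force': array([-0.237,  0.754,  0.36 ]), 'wrist_torque': array([-0.077, -0.015, -0.027]), 'grip_force': 0.0, 'gripper_width': 0.08540353867765532}
```

View pics/scene0.png

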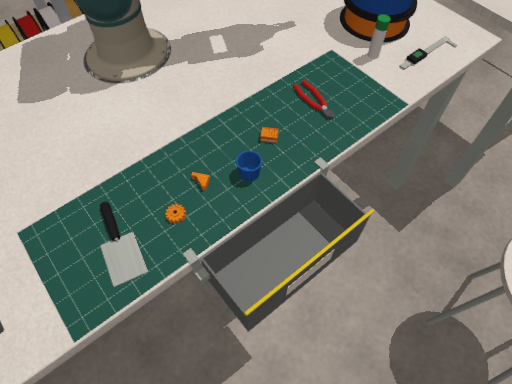

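View pics/side0.png

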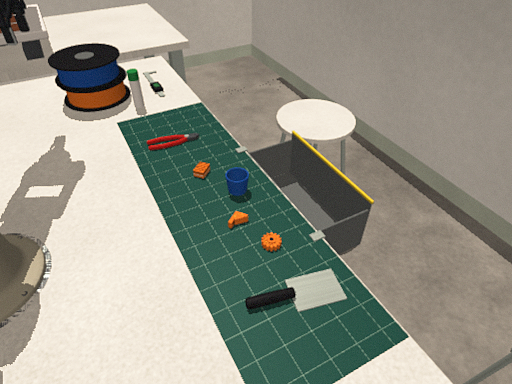

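The scene picture shows the bracket (201,181), gear (176,213), purge block (270,134), planter (248,166), and the straps at about (195,262) and (323,165). The rim ends are near (248,309) and (372,212). The side picture agrees with this. Next I refine the bin's y and the outlines.

Run:
```python
from h import *
np.set_printoptions(precision=3,suppress=True)
print("rim",onz("scene",[(248,309),(372,212)],.02),onz("side",[(293,133),(371,201)],.02))
print("straps",onz("scene",[(195,262),(323,165)],.003),onz("side",[(317,236),(240,150)],.003))
for c,top in(("scene",0),("side",0)):
    im=cv2.imread(f"pics/{c}0.png");h=cv2.cvtColor(im,cv2.COLOR_BGR2HSV)
    for nm,lo,hi in(("or",(5,150,120),(20,255,255)),("blue",(105,120,40),(125,255,255)),("red",(0,150,80),(4,255,255))):
        n,l,s,ce=cv2.connectedComponentsWithStats(cv2.inRange(h,lo,hi))
        for i in range(1,n):
            if 40<s[i,4]<1500:
                ys,xs=np.where(l==i)
                w=onz(c,np.c_[xs,ys],0.016 if nm=="or" else (.045 if nm=="blue" else .006))
                r=cv2.minAreaRect((w[:,:2]*1000).astype(np.float32))
                print(c,nm,ce[i].round(),"c",w.mean(0)[:2],"x",w[:,0].min(),w[:,0].max(),"y",w[:,1].min(),w[:,1].max(),"rect",np.round(r[0]),np.round(r[1]),round(r[2]))
ims=[]
a=cv2.imread("pics/scene0.png")[100:300,90:350]
cv2.imwrite("pics/crop.png",cv2.resize(a,None,fx=3,fy=3,interpolation=cv2.INTER_CUBIC))
```

```text
rim [[ 0.737 -0.172  0.02 ]
 [ 0.742  0.127  0.02 ]] [[ 0.734  0.122  0.02 ]
 [ 0.737 -0.178  0.02 ]]
straps [[ 0.605 -0.191  0.003]
 [ 0.596  0.142  0.003]] [[ 0.589 -0.194  0.003]
 [ 0.585  0.14   0.003]]
scene or [73.  8.] c [-0.267 -0.032] x -0.32288104620064595 -0.22293910852970322 y -0.0521720036757751 -0.016053985045824615 rect [-271.  -31.] [ 27. 101.] 80
scene or [363.  26.] c [0.33  0.554] x 0.2800490354998313 0.376096504880033 y 0.5235078443647352 0.5917777676522866 rect [328. 554.] [67. 79.] 30
scene or [394.  29.] c [0.394 0.614] x 0.3728603936323315 0.4112684603511305 y 0.5673745003461967 0.665639306995268 rect [391. 616.] [34. 98.] 12
scene or [269. 134.] c [0.466 0.101] x 0.4418805903033558 0.4903400759085627 y 0.07645204981351367 0.12373802559826691 rect [467. 100.] [37. 39.] 42
scene or [201. 179.] c [ 0.471 -0.082] x 0.4449800135738963 0.4956797387227912 y -0.09506747794712048 -0.06557679323566451 rect [470. -88.] [40. 36.] 37
scene or [175. 213.] c [ 0.504 -0.166] x 0.4833974103852273 0.5252132159207477 y -0.1841583002839291 -0.14640577816788933 rect [ 504. -165.]
[... 991 characters left out ...]
8823211936910116 y -0.10313057765681671 -0.06641372219083336 rect [463. -92.] [48. 35.] 37
side or [271. 241.] c [ 0.495 -0.172] x 0.47462231103000185 0.5167482119488154 y -0.19290954926253928 -0.14943363128361065 rect [ 495. -171.] [45. 37.] 45
side blue [89. 76.] c [0.315 0.675] x 0.22675192188941784 0.4165946788955221 y 0.5948704645630708 0.7799817175659381 rect [317. 684.] [179. 187.] 86
side blue [237. 180.] c [ 0.503 -0.01 ] x 0.47169557159136677 0.5369481171255587 y -0.055096835171635994 0.03291589389570326 rect [502. -10.] [94. 51.] 62
side red [166. 141.] c [0.428 0.262] x 0.3784297885441187 0.4808899016207683 y 0.23551051542044077 0.29186091196554864 rect [430. 264.] [ 55. 103.] 87
```

View pics/crop.png

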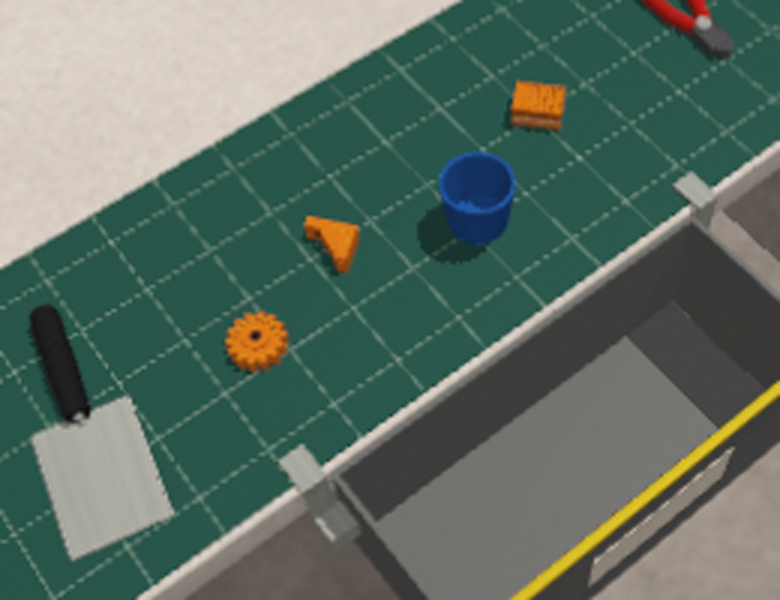

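The bin spans about y −0.18 to 0.13. The gear sits near the strap line, so it needs shifting +y. The bracket and purge block can go nearly straight ahead. I'll close the fingers and move over the bench for a wrist view.

```bash
python3 -m handwheel '[{"delta_pos":[0.02,-0.045,0],"roll":0.1},{"delta_pos":[0.04,-0.09,0],"roll":0.2},{"delta_pos":[0.06,-0.135,0],"roll":0.3},{"delta_pos":[0.08,-0.18,0.01],"roll":0.346},{"delta_pos":[0.1,-0.225,0.02],"roll":0.346},{"delta_pos":[0.12,-0.27,0.03],"roll":0.346},{"delta_pos":[0.14,-0.315,0.04],"roll":0.346},{"delta_pos":[0.16,-0.36,0.04],"roll":0.346}]' 0
python3 -m handwheel '[{"delta_pos":[0.01,-0.04,0],"roll":0},{"delta_pos":[0.02,-0.08,0],"roll":0},{"delta_pos":[0.03,-0.12,0],"roll":0},{"delta_pos":[0.04,-0.16,0],"roll":0},{"delta_pos":[0.05,-0.19,0],"roll":0},{"delta_pos":[0.06,-0.21,0],"roll":0},{"delta_pos":[0.06,-0.21,0],"roll":0},{"delta_pos":[0.06,-0.21,0],"roll":0}]'
python3 - <<'E'
from h import *
snap("wrist","w1");m=imaging.camera_model("wrist")
np.set_printoptions(precision=3,suppress=True)
im=cv2.imread("pics/w1.png");h=cv2.cvtColor(im,cv2.COLOR_BGR2HSV)
for nm,lo,hi in(("or",(5,150,100),(20,255,255)),("blue",(105,120,40),(125,255,255))):
    n,l,s,ce=cv2.connectedComponentsWithStats(cv2.inRange(h,lo,hi))
    for i in range(1,n):
        if s[i,4]>150:
            k=(l==i).astype(np.uint8);cn=max(cv2.findContours(k,0,2)[0],key=len)
            ap=cv2.approxPolyDP(cn,4,True).reshape(-1,2)
            w=onz("wrist",ap,.016 if nm=="or" else .045)[:,:2]
            print(nm,ce[i].round(),s[i,:4]);print((w*1000).round().tolist())
E
```

```text
time: 1.6
ee_pos: [0.3386, 0.1325, 0.2403]
ee_rot: [[-1.0, -0.001, 0.004], [-0.001, 1.0, 0.001], [-0.004, 0.001, -1.0]]
wrist_force: [1.3, 1.1, 0.3]
gripper_width: -0.0001
grip_force: 0.0
time: 2.4
ee_pos: [0.3977, -0.0757, 0.2385]
ee_rot: [[-1.0, 0.001, -0.0], [0.001, 1.0, 0.001], [0.0, 0.001, -1.0]]
wrist_force: [-0.4, 1.0, 0.1]
gripper_width: 0.0001
grip_force: 0.0
or [253. 208.] [245 192  19  31]
[[440.0, -86.0], [447.0, -92.0], [487.0, -85.0], [468.0, -65.0]]
or [374. 206.] [359 192  31  29]
[[440.0, 93.0], [454.0, 78.0], [484.0, 107.0], [468.0, 125.0]]
or [199. 227.] [186 214  26  26]
[[474.0, -165.0], [497.0, -183.0], [510.0, -178.0], [515.0, -159.0], [490.0, -144.0]]
blue [313. 241.] [297 221  35  40]
[[474.0, -1.0], [487.0, -18.0], [514.0, -16.0], [529.0, -9.0], [535.0, 9.0], [524.0, 29.0], [502.0, 32.0]]
```

View pics/w1.png

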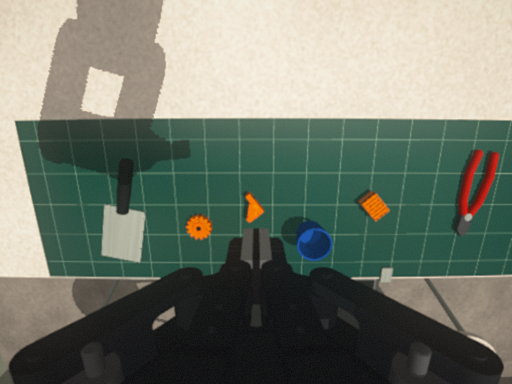

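The wrist view shows the bracket (253,208), gear (199,227), purge block (374,206) and planter (313,241). That puts the bracket at about (0.467,−0.08), the gear at (0.495,−0.165), the purge block at (0.462,0.101) turned 45°, and the planter at (0.51,0.007). I push the bracket first.

```bash
python3 -m handwheel '[{"delta_pos":[0.007,-0.004,-0.045],"roll":0},{"delta_pos":[0.007,-0.004,-0.09],"roll":0},{"delta_pos":[0.007,-0.004,-0.135],"roll":0},{"delta_pos":[0.007,-0.004,-0.18],"roll":0},{"delta_pos":[0.007,-0.004,-0.21],"roll":0},{"delta_pos":[0.007,-0.004,-0.225],"roll":0},{"delta_pos":[0.007,-0.004,-0.23],"roll":0},{"delta_pos":[0.007,-0.004,-0.23],"roll":0}]'
python3 -m handwheel '[{"delta_pos":[0.012,0,0],"roll":0},{"delta_pos":[0.024,0,0],"roll":0},{"delta_pos":[0.036,0,0],"roll":0},{"delta_pos":[0.048,0,0],"roll":0},{"delta_pos":[0.06,0,0],"roll":0},{"delta_pos":[0.072,0,0],"roll":0},{"delta_pos":[0.08,0,0],"roll":0},{"delta_pos":[0.08,0,0],"roll":0}]'
cat > o.py <<'E'
from h import *
import sys
for c in sys.argv[1:]:
    im=cv2.cvtColor(snap(c),cv2.COLOR_RGB2BGR);h=cv2.cvtColor(im,cv2.COLOR_BGR2HSV)
    for nm,lo,hi in(("or",(5,150,80),(20,255,255)),("blue",(105,120,40),(125,255,255))):
        n,l,s,ce=cv2.connectedComponentsWithStats(cv2.inRange(h,lo,hi))
        for i in range(1,n):
            w=onz(c,[ce[i]],.012 if nm=="or" else .03)[0]
            if 15<s[i,4] and .35<w[0]<.85 and -.3<w[1]<.3:
                k=(l==i).astype(np.uint8);cn=max(cv2.findContours(k,0,2)[0],key=len)
                q=onz(c,cn.reshape(-1,2),.016 if nm=="or" else .045)*1000
                print(c,nm,ce[i].round(),s[i,4],"c",(w[:2]*1000).round(),"x",q[:,0].min().round(),q[:,0].max().round(),"y",q[:,1].min().round(),q[:,1].max().round())
E
python3 o.py scene side
```

```text
time: 3.25
ee_pos: [0.4048, -0.0791, 0.0087]
ee_rot: [[-1.0, -0.001, -0.0], [-0.001, 1.0, 0.0], [0.0, 0.0, -1.0]]
wrist_force: [-0.1, 0.3, 0.2]
gripper_width: -0.0002
grip_force: 0.0
time: 4.05
ee_pos: [0.4861, -0.0798, 0.0098]
ee_rot: [[-1.0, -0.001, 0.002], [-0.001, 1.0, -0.0], [-0.002, -0.0, -1.0]]
wrist_force: [-0.3, -0.5, -0.1]
gripper_width: -0.0001
grip_force: 0.0
scene or [269. 134.] 224 c [465. 103.] x 442.0 494.0 y 76.0 124.0
scene or [201. 181.] 129 c [472. -85.] x 449.0 498.0 y -95.0 -70.0
scene or [175. 213.] 301 c [ 502. -166.] x 483.0 526.0 y -185.0 -146.0
scene blue [249. 165.] 606 c [512.   8.] x 487.0 554.0 y -28.0 33.0
side or [201. 169.] 194 c [463. 101.] x 438.0 487.0 y 64.0 125.0
side or [237. 219.] 210 c [466. -85.] x 439.0 487.0 y -103.0 -66.0
side or [271. 242.] 293 c [ 496. -170.] x 475.0 515.0 y -194.0 -149.0
side blue [231. 184.] 177 c [494.   1.] x 472.0 503.0 y -53.0 30.0
```

Run:
```python
from h import *
a=snap("scene")[60:300,90:350,::-1];b=snap("side")[60:300,130:390,::-1]
cv2.imwrite("pics/c2.png",cv2.resize(np.hstack([a,b]),(800,370),interpolation=cv2.INTER_CUBIC))
print(sensors.state()["time"],sensors.state()["ee_pos"])
```

```text
4.25 [ 0.48453312 -0.07977685  0.00880955]
```

View pics/c2.png

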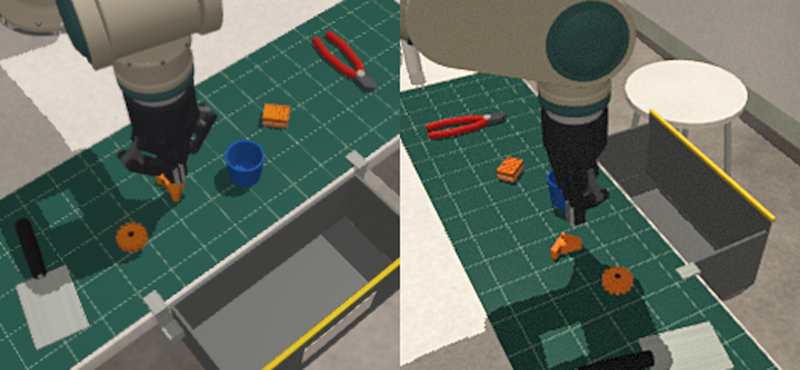

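Run:
```python
from h import *
for c in("scene","side"):
    m=imaging.camera_model(c)
    p=cv2.projectPoints(np.array([[.4845,-.08,.009],[.4845,-.08,.06],[.467,-.083,.008]]),np.array(m["rvec"]),np.array(m["tvec"]),np.array(m["K"]),np.array(m["D"]))[0].reshape(-1,2)
    off=np.array([90,60]) if c=="scene" else np.array([130,60])
    print(c,p.round(),((p-off)*[400/260,370/240]+([0,0] if c=="scene" else [400,0])).round())
```

```text
scene [[206. 185.]
 [203. 170.]
 [200. 180.]] [[179. 192.]
 [174. 170.]
 [169. 185.]]
side [[244. 215.]
 [244. 197.]
 [237. 219.]] [[576. 239.]
 [575. 211.]
 [565. 246.]]
```

Run:
```python
from h import *
def pic(c,u,v):
    a=snap(c)[v-35:v+35,u-40:u+40,::-1];return cv2.resize(a,(400,350),interpolation=cv2.INTER_NEAREST)
cv2.imwrite("pics/c3.png",np.hstack([pic("scene",204,175),pic("side",242,208)]))
```

```text
(no output)
```

View pics/c3.png

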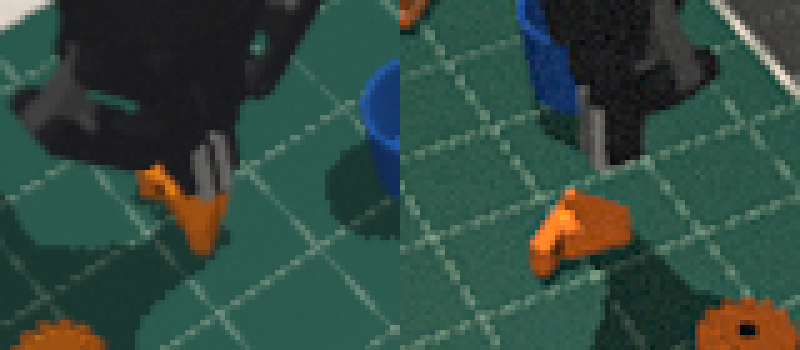

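The fingertips hang above the bracket at scene (206,179) and side (244,206). I'll triangulate the real tip height.

Run:
```python
from h import *
print(tri([("scene",(206,179)),("side",(244,206))]),sensors.state()["ee_pos"])
s=sensors.state()["joint_positions"];print(s)
# scraps heights
print(tri([("scene",(164+225/5,140+170/5)),("side",(202+30*0+ (580-400)/5,173+192/5))]))
```

```text
[ 0.48639005 -0.07817992  0.03207064] [ 0.48453208 -0.07984061  0.00871983]
[-2.38570407e-01  1.13978566e-01  1.72792216e+00  7.40433391e-05
  1.29974433e+00 -1.80950483e+00]
[ 0.4742353  -0.06620857  0.0165041 ]
```

The tips are really at z≈0.032, about 23 mm above the reading; x and y agree. I back off and lower in small steps, watching the force.

```bash
python3 -m handwheel '[{"delta_pos":[-0.03,0,0],"roll":0},{"delta_pos":[-0.06,0,0],"roll":0},{"delta_pos":[-0.08,0,0],"roll":0},{"delta_pos":[-0.08,0,-0.005],"roll":0},{"delta_pos":[-0.08,0,-0.01],"roll":0},{"delta_pos":[-0.08,0,-0.014],"roll":0},{"delta_pos":[-0.08,0,-0.014],"roll":0},{"delta_pos":[-0.08,0,-0.014],"roll":0}]'
python3 -m handwheel '[{"delta_pos":[0,0,-0.003],"roll":0},{"delta_pos":[0,0,-0.006],"roll":0},{"delta_pos":[0,0,-0.008],"roll":0},{"delta_pos":[0,0,-0.008],"roll":0}]'
python3 - <<'E'
from h import *
def pic(c):
    m=imaging.camera_model(c)
    p=cv2.projectPoints(np.array([[.405,-.08,.02]]),np.array(m["rvec"]),np.array(m["tvec"]),np.array(m["K"]),np.array(m["D"]))[0].ravel().astype(int);u,v=p;print(c,u-40,v-35)
    a=snap(c)[v-35:v+35,u-40:u+40,::-1];return cv2.resize(a,(400,350),interpolation=cv2.INTER_NEAREST)
cv2.imwrite("pics/c4.png",np.hstack([pic("scene"),pic("side")]))
E
```

```text
time: 5.15
ee_pos: [0.4051, -0.0798, -0.0056]
ee_rot: [[-1.0, -0.0, -0.0], [-0.0, 1.0, 0.0], [0.0, 0.0, -1.0]]
wrist_force: [0.5, -0.2, 0.8]
gripper_width: -0.0001
grip_force: 0.0
time: 5.55
ee_pos: [0.4046, -0.0798, -0.0138]
ee_rot: [[-1.0, -0.0, -0.001], [-0.0, 1.0, 0.0], [0.001, 0.0, -1.0]]
wrist_force: [0.2, -0.2, 0.4]
gripper_width: 0.0003
grip_force: 0.0
scene 143 122
side 168 189
```

View pics/c4.png

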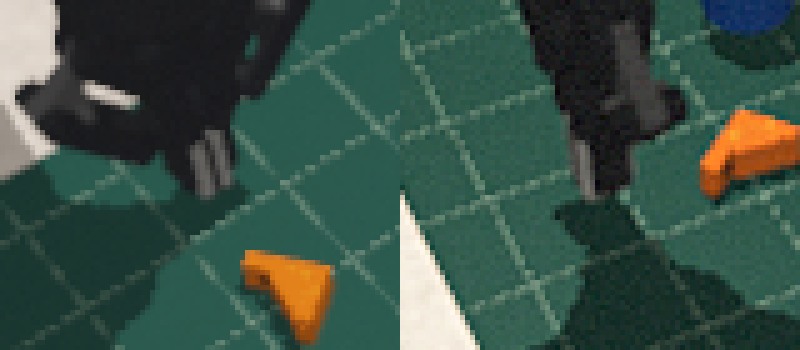

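Tips now at scene (185,161) and side (208,228), close to the mat. I check that, then lower 3 mm and push.

```bash
python3 -c "
from h import *
print(tri([('scene',(185.4,161.2)),('side',(208,228))]))"
python3 -m handwheel '[{"delta_pos":[0,0,-0.0015],"roll":0},{"delta_pos":[0,0,-0.003],"roll":0},{"delta_pos":[0.01,0,-0.003],"roll":0},{"delta_pos":[0.02,0,-0.003],"roll":0},{"delta_pos":[0.03,0,-0.003],"roll":0},{"delta_pos":[0.04,0,-0.003],"roll":0},{"delta_pos":[0.05,0,-0.003],"roll":0},{"delta_pos":[0.06,0,-0.003],"roll":0}]'
python3 o.py scene side
```

```text
[ 0.40530742 -0.07789337  0.00660729]
time: 6.45
ee_pos: [0.4658, -0.0798, -0.0165]
ee_rot: [[-1.0, -0.0, -0.0], [-0.0, 1.0, 0.0], [0.0, 0.0, -1.0]]
wrist_force: [0.2, 0.4, 0.6]
gripper_width: 0.0
grip_force: 0.0
scene or [269. 134.] 223 c [465. 103.] x 442.0 494.0 y 76.0 124.0
scene or [204. 183.] 93 c [480. -82.] x 469.0 498.0 y -94.0 -66.0
scene or [175. 213.] 298 c [ 502. -166.] x 483.0 525.0 y -185.0 -147.0
scene blue [249. 165.] 605 c [512.   8.] x 487.0 554.0 y -28.0 33.0
side or [201. 169.] 196 c [463. 101.] x 438.0 487.0 y 65.0 125.0
side or [237. 220.] 152 c [465. -89.] x 439.0 488.0 y -105.0 -78.0
side or [271. 241.] 296 c [ 497. -170.] x 475.0 517.0 y -194.0 -150.0
```

Run:
```python
from h import *
print(sensors.state())
def pic(c):
    m=imaging.camera_model(c)
    p=cv2.projectPoints(np.array([[.466,-.08,.02]]),np.array(m["rvec"]),np.array(m["tvec"]),np.array(m["K"]),np.array(m["D"]))[0].ravel().astype(int);u,v=p;print(c,u-40,v-35)
    a=snap(c)[v-35:v+35,u-40:u+40,::-1];return cv2.resize(a,(400,350),interpolation=cv2.INTER_NEAREST)
cv2.imwrite("pics/c5.png",np.hstack([pic("scene"),pic("side")]))
```

```text
{'time': 6.55, 'joint_positions': array([-2.47910598e-01,  1.02115516e-01,  1.79733856e+00,  1.35756882e-04,
        1.24158801e+00, -1.81926931e+00]), 'dq': array([-0.00611093, -0.0261557 ,  0.04047726, -0.00205683,  0.00809574,
       -0.0057836 ]), 'joint_efforts': array([ 1.20528624e-01, -3.45193613e+01, -3.14414048e+01,  2.37211963e-02,
       -6.01590634e-02,  5.65399008e-02]), 'ee_pos': array([ 0.46606455, -0.07986389, -0.01629796]), 'ee_rot': array([[-9.99999706e-01, -5.18525804e-04,  5.65260969e-04],
       [-5.18531855e-04,  9.99999866e-01, -1.05594421e-05],
       [-5.65255417e-04, -1.08525448e-05, -9.99999840e-01]]), 'wrist_force': array([-0.11191657,  0.3208552 ,  0.68907599]), 'wrist_torque': array([-0.05683981,  0.01098008, -0.0133143 ]), 'grip_force': 0.0, 'gripper_width': 0.00016404443827339033}
scene 160 140
side 195 179
```

View pics/c5.png

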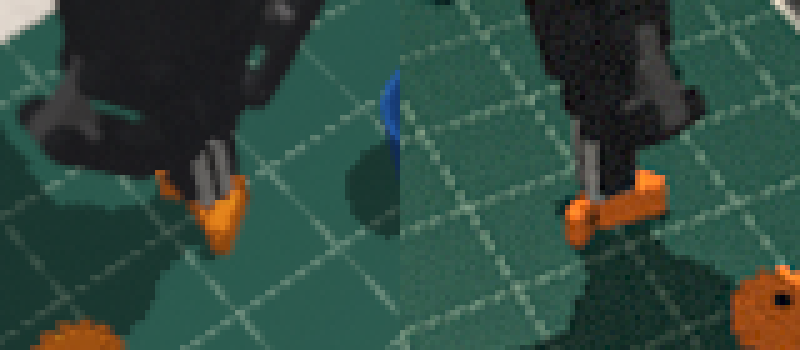

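Run:
```python
from h import *
for a,b in [((203.5,181),(235,218.6)),((205,181.5),(236,217.5)),((204,180),(234,218))]:
    print(tri([("scene",a),("side",b)]))
for c in("scene","side"):
    m=imaging.camera_model(c)
    for z in(.005,.016,.03): print(c,z,cv2.projectPoints(np.array([[.466,-.0795,z]]),np.array(m["rvec"]),np.array(m["tvec"]),np.array(m["K"]),np.array(m["D"]))[0].ravel().round(1))
```

```text
[ 0.46721271 -0.07494524  0.00076727]
[ 0.47035277 -0.0733175   0.00104461]
[ 0.46600197 -0.07277455  0.00111473]
scene 0.005 [201.4 179.7]
scene 0.016 [200.7 176.7]
scene 0.03 [199.9 172.8]
side 0.005 [236.1 219.4]
side 0.016 [235.9 215.7]
side 0.03 [235.8 210.8]
```

The lower edge I marked was the nearest corner of the tips, so the true tip height is about 16 mm more and the fingers are skimming over the bracket. I back off and go down further, feeling for the mat.

```bash
python3 -m handwheel '[{"delta_pos":[0,0,0.006],"roll":0},{"delta_pos":[-0.03,0,0.006],"roll":0},{"delta_pos":[-0.061,0,0.006],"roll":0},{"delta_pos":[-0.061,0,0],"roll":0},{"delta_pos":[-0.061,0,-0.004],"roll":0},{"delta_pos":[-0.061,0,-0.006],"roll":0},{"delta_pos":[-0.061,0,-0.006],"roll":0},{"delta_pos":[-0.061,0,-0.006],"roll":0}]' | grep -E "pos|force"
for i in 1 2 3; do python3 -c "
import sys
from h import *
s=sensors.state();sys.exit(abs(s['wrist_force'][2])>4)" && python3 -m handwheel '[{"delta_pos":[0,0,-0.001],"roll":0},{"delta_pos":[0,0,-0.002],"roll":0},{"delta_pos":[0,0,-0.002],"roll":0}]' | grep -E "pos|wrist_f"; done
```

```text
ee_pos: [0.4043, -0.0799, -0.0223]
wrist_force: [0.3, 0.3, -0.2]
grip_force: 0.0False
False
False
```

```bash
python3 -m handwheel '[{"delta_pos":[0,0,-0.001],"roll":0},{"delta_pos":[0,0,-0.003],"roll":0},{"delta_pos":[0,0,-0.003],"roll":0}]' | grep -E "pos|wrist_f"
```

```text
ee_pos: [0.4037, -0.0798, -0.0257]
wrist_force: [-0.2, 0.1, 0.4]
```

```bash
python3 -m handwheel '[{"delta_pos":[0,0,-0.001],"roll":0},{"delta_pos":[0,0,-0.002],"roll":0},{"delta_pos":[0,0,-0.002],"roll":0}]' | grep -E "pos|wrist_f"; python3 -c "
from h import *
def pic(c):
    m=imaging.camera_model(c)
    u,v=cv2.projectPoints(np.array([[.405,-.08,.02]]),np.array(m['rvec']),np.array(m['tvec']),np.array(m['K']),np.array(m['D']))[0].ravel().astype(int)
    return cv2.resize(snap(c)[v-35:v+35,u-40:u+40,::-1],(400,350),interpolation=cv2.INTER_NEAREST)
cv2.imwrite('pics/c6.png',np.hstack([pic('scene'),pic('side')]))"
```

```text
ee_pos: [0.4038, -0.0798, -0.0275]
wrist_force: [-0.6, -0.2, 0.0]
```

View pics/c6.png

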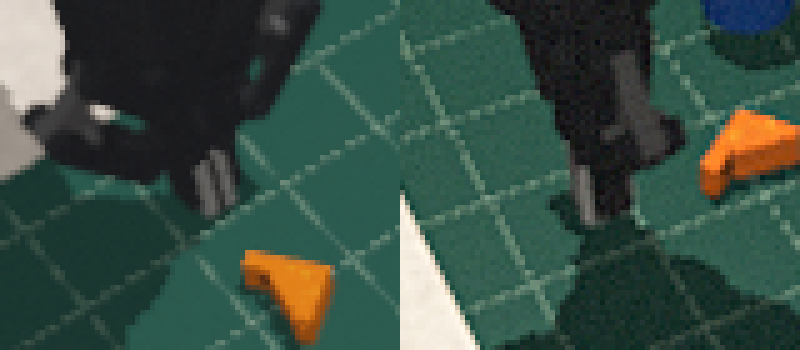

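The tips now nearly meet their own shadow at side crop (590,222), so they are a few mm above the mat, well below the bracket's top. I push.

```bash
python3 -m handwheel '[{"delta_pos":[0.01,0,0],"roll":0},{"delta_pos":[0.02,0,0],"roll":0},{"delta_pos":[0.03,0,0],"roll":0},{"delta_pos":[0.04,0,0],"roll":0},{"delta_pos":[0.05,0,0],"roll":0},{"delta_pos":[0.06,0,0],"roll":0},{"delta_pos":[0.07,0,0],"roll":0},{"delta_pos":[0.075,0,0],"roll":0}]'|grep -E "pos|wrist_f"
python3 o.py scene side
```

```text
ee_pos: [0.4799, -0.0798, -0.0274]
wrist_force: [-0.5, -0.9, -0.3]
scene or [269. 134.] 224 c [465. 103.] x 442.0 494.0 y 76.0 124.0
scene or [217. 188.] 208 c [507. -68.] x 492.0 533.0 y -92.0 -52.0
scene or [175. 213.] 302 c [ 503. -166.] x 483.0 526.0 y -185.0 -146.0
scene blue [249. 165.] 606 c [512.   8.] x 487.0 554.0 y -28.0 33.0
side or [201. 169.] 194 c [463. 101.] x 438.0 487.0 y 65.0 125.0
side or [251. 214.] 44 c [497. -85.] x 486.0 508.0 y -101.0 -77.0
side or [271. 242.] 294 c [ 496. -170.] x 475.0 515.0 y -195.0 -150.0
```

Bracket moves. Continuing.

```bash
python3 -m handwheel '[{"delta_pos":[-0.003,0.002,0],"roll":0},{"delta_pos":[-0.003,0.006,0],"roll":0},{"delta_pos":[0.008,0.006,0],"roll":0},{"delta_pos":[0.016,0.006,0],"roll":0},{"delta_pos":[0.024,0.006,0],"roll":0},{"delta_pos":[0.032,0.006,0],"roll":0},{"delta_pos":[0.04,0.006,0],"roll":0},{"delta_pos":[0.045,0.006,0],"roll":0}]'|grep -E "pos|wrist_f"
python3 o.py scene side
```

```text
ee_pos: [0.5246, -0.0738, -0.0274]
wrist_force: [0.2, -0.8, 0.8]
scene or [269. 134.] 224 c [465. 103.] x 442.0 494.0 y 76.0 124.0
scene or [232. 200.] 219 c [547. -62.] x 531.0 565.0 y -89.0 -43.0
scene or [175. 213.] 302 c [ 503. -166.] x 483.0 526.0 y -185.0 -146.0
scene blue [251. 166.] 476 c [517.  10.] x 487.0 554.0 y -28.0 33.0
side or [201. 169.] 195 c [463. 101.] x 438.0 487.0 y 64.0 125.0
side or [270. 205.] 55 c [544. -81.] x 533.0 552.0 y -99.0 -70.0
side or [271. 241.] 300 c [ 497. -170.] x 475.0 517.0 y -195.0 -150.0
side blue [236. 181.] 504 c [509.   4.] x 472.0 534.0 y -55.0 33.0
```

```bash
python3 -m handwheel '[{"delta_pos":[-0.003,0.004,0],"roll":0},{"delta_pos":[0.008,0.006,0],"roll":0},{"delta_pos":[0.018,0.006,0],"roll":0},{"delta_pos":[0.028,0.006,0],"roll":0},{"delta_pos":[0.038,0.006,0],"roll":0},{"delta_pos":[0.048,0.006,0],"roll":0},{"delta_pos":[0.058,0.006,0],"roll":0},{"delta_pos":[0.068,0.006,0],"roll":0}]'|grep -E "pos|wrist_f"
python3 -m handwheel '[{"delta_pos":[0.01,0,0],"roll":0},{"delta_pos":[0.02,0,0],"roll":0},{"delta_pos":[0.026,0,0],"roll":0},{"delta_pos":[0.026,0,0],"roll":0},{"delta_pos":[0.01,0,0.03],"roll":0},{"delta_pos":[0,0,0.08],"roll":0},{"delta_pos":[-0.03,0,0.12],"roll":0},{"delta_pos":[-0.05,-0.03,0.12],"roll":0}]'|grep -E "pos|wrist_f"
python3 o.py scene side
```

```text
ee_pos: [0.5917, -0.0676, -0.0275]
wrist_force: [-0.1, 0.5, 1.1]
ee_pos: [0.5438, -0.0965, 0.0995]
wrist_force: [0.1, -1.8, 0.2]
scene or [269. 134.] 223 c [465. 103.] x 442.0 494.0 y 76.0 124.0
scene or [175. 213.] 302 c [ 502. -166.] x 483.0 525.0 y -185.0 -146.0
scene or [256. 252.] 167 c [663. -96.] x 650.0 677.0 y -117.0 -79.0
scene blue [249. 165.] 606 c [512.   8.] x 487.0 554.0 y -28.0 33.0
side or [201. 169.] 194 c [463. 101.] x 438.0 487.0 y 65.0 125.0
side or [271. 241.] 297 c [ 497. -170.] x 475.0 517.0 y -195.0 -149.0
side blue [237. 180.] 525 c [510.   5.] x 472.0 537.0 y -55.0 33.0
```

The bracket is in the bin at scene (256,252). Next is the gear, pushed on a 30° diagonal from behind with the tool turned to match.

```bash
python3 -m handwheel '[{"delta_pos":[-0.04,-0.03,0],"roll":0.14},{"delta_pos":[-0.081,-0.06,0],"roll":0.28},{"delta_pos":[-0.081,-0.09,0],"roll":0.42},{"delta_pos":[-0.081,-0.09,-0.03],"roll":0.524},{"delta_pos":[-0.081,-0.09,-0.07],"roll":0.524},{"delta_pos":[-0.081,-0.09,-0.11],"roll":0.524},{"delta_pos":[-0.081,-0.09,-0.126],"roll":0.524},{"delta_pos":[-0.081,-0.09,-0.126],"roll":0.524}]'|grep -E "pos|wrist_f|rot"
python3 -m handwheel '[{"delta_pos":[0.007,0.004,0],"roll":0},{"delta_pos":[0.014,0.008,0],"roll":0},{"delta_pos":[0.021,0.012,0],"roll":0},{"delta_pos":[0.028,0.016,0],"roll":0},{"delta_pos":[0.035,0.02,0],"roll":0},{"delta_pos":[0.042,0.024,0],"roll":0},{"delta_pos":[0.042,0.024,0],"roll":0}]'|grep -E "pos|wrist_f"
python3 o.py scene side
```

```text
ee_pos: [0.4599, -0.1871, -0.0327]
ee_rot: [[-0.866, -0.501, -0.003], [-0.501, 0.866, 0.002], [0.002, 0.003, -1.0]]
wrist_force: [-14.1, 4.8, 20.7]
ee_pos: [0.5036, -0.1638, -0.0327]
wrist_force: [0.2, -1.1, 5.7]
scene or [269. 134.] 223 c [465. 103.] x 442.0 494.0 y 76.0 124.0
scene or [191. 219.] 307 c [ 532. -149.] x 513.0 555.0 y -168.0 -130.0
scene or [256. 252.] 167 c [663. -96.] x 650.0 677.0 y -117.0 -79.0
scene blue [249. 165.] 606 c [512.   8.] x 487.0 554.0 y -28.0 33.0
side or [201. 169.] 195 c [463. 101.] x 438.0 487.0 y 64.0 125.0
side blue [237. 180.] 526 c [510.   5.] x 472.0 537.0 y -55.0 33.0
```

Touched the bench lightly (the reading is −0.033 at the bench). The gear tracks well at (0.53,−0.15). I raise 4 mm and continue.

```bash
python3 -m handwheel '[{"delta_pos":[0,0,0.005],"roll":0},{"delta_pos":[0.009,0.005,0.005],"roll":0},{"delta_pos":[0.017,0.01,0.005],"roll":0},{"delta_pos":[0.026,0.015,0.005],"roll":0},{"delta_pos":[0.035,0.02,0.005],"roll":0},{"delta_pos":[0.043,0.025,0.005],"roll":0},{"delta_pos":[0.043,0.025,0.005],"roll":0}]'|grep -E "pos|wrist_f"
python3 o.py scene side
```

```text
ee_pos: [0.5468, -0.138, -0.0285]
wrist_force: [0.1, 0.0, -1.2]
scene or [269. 134.] 224 c [465. 103.] x 442.0 494.0 y 76.0 124.0
scene or [215. 228.] 313 c [ 576. -124.] x 558.0 598.0 y -144.0 -105.0
scene or [256. 252.] 167 c [663. -96.] x 650.0 677.0 y -117.0 -79.0
scene blue [249. 165.] 606 c [512.   8.] x 487.0 554.0 y -28.0 33.0
side or [201. 169.] 196 c [463. 101.] x 438.0 487.0 y 64.0 125.0
side or [296. 220.] 36 c [ 570. -143.] x 558.0 578.0 y -154.0 -137.0
side blue [237. 180.] 529 c [510.   5.] x 472.0 537.0 y -55.0 33.0
```

```bash
python3 -m handwheel '[{"delta_pos":[0.01,0.005,0],"roll":0},{"delta_pos":[0.02,0.01,0],"roll":0},{"delta_pos":[0.03,0.015,0],"roll":0},{"delta_pos":[0.04,0.02,0],"roll":0},{"delta_pos":[0.05,0.025,0],"roll":0},{"delta_pos":[0.06,0.03,0],"roll":0},{"delta_pos":[0.068,0.034,0],"roll":0},{"delta_pos":[0.068,0.034,0],"roll":0}]'|grep -E "pos|wrist_f"
python3 -m handwheel '[{"delta_pos":[-0.01,0,0.04],"roll":0},{"delta_pos":[-0.02,0,0.085],"roll":0},{"delta_pos":[-0.03,0,0.13],"roll":0},{"delta_pos":[-0.05,0.03,0.14],"roll":-0.14},{"delta_pos":[-0.08,0.06,0.14],"roll":-0.28},{"delta_pos":[-0.11,0.09,0.14],"roll":-0.42},{"delta_pos":[-0.14,0.12,0.14],"roll":-0.56},{"delta_pos":[-0.17,0.15,0.14],"roll":-0.7}]'|grep -E "pos|wrist_f"
python3 o.py scene side
```

```text
ee_pos: [0.6148, -0.1041, -0.0284]
wrist_force: [-0.4, 0.8, -0.2]
ee_pos: [0.4423, 0.0459, 0.1115]
wrist_force: [0.3, 0.4, 0.2]
scene or [269. 134.] 223 c [465. 103.] x 442.0 494.0 y 76.0 124.0
scene or [250. 261.] 405 c [ 670. -114.] x 650.0 692.0 y -143.0 -79.0
scene blue [249. 165.] 605 c [512.   8.] x 487.0 554.0 y -28.0 33.0
side or [201. 169.] 191 c [463. 102.] x 438.0 487.0 y 65.0 125.0
side blue [237. 180.] 529 c [510.   5.] x 472.0 537.0 y -55.0 33.0
```

Gear and bracket are both in the bin, as one blob at scene (250,261). Now the purge block, at −17°.

```bash
python3 -m handwheel '[{"delta_pos":[-0.018,0.035,0],"roll":-0.12},{"delta_pos":[-0.018,0.067,0],"roll":-0.12},{"delta_pos":[-0.018,0.067,-0.04],"roll":-0.12},{"delta_pos":[-0.018,0.067,-0.08],"roll":-0.12},{"delta_pos":[-0.018,0.067,-0.12],"roll":-0.12},{"delta_pos":[-0.018,0.067,-0.133],"roll":-0.12},{"delta_pos":[-0.018,0.067,-0.138],"roll":-0.12},{"delta_pos":[-0.018,0.067,-0.138],"roll":-0.12}]'|grep -E "pos|wrist_f|rot"
python3 -m handwheel '[{"delta_pos":[0.008,-0.0025,0],"roll":0},{"delta_pos":[0.016,-0.005,0],"roll":0},{"delta_pos":[0.024,-0.0075,0],"roll":0},{"delta_pos":[0.032,-0.01,0],"roll":0},{"delta_pos":[0.04,-0.0125,0],"roll":0},{"delta_pos":[0.045,-0.014,0],"roll":0},{"delta_pos":[0.045,-0.014,0],"roll":0}]'|grep -E "pos|wrist_f"
python3 o.py scene side
```

```text
ee_pos: [0.4268, 0.112, -0.0254]
ee_rot: [[-0.957, 0.292, 0.001], [0.292, 0.957, 0.0], [-0.001, 0.001, -1.0]]
wrist_force: [-0.0, 0.4, 0.7]
ee_pos: [0.4715, 0.0979, -0.0264]
wrist_force: [-0.9, -0.4, -0.8]
scene or [279. 144.] 241 c [499. 101.] x 483.0 521.0 y 75.0 122.0
scene or [250. 261.] 405 c [ 670. -114.] x 650.0 692.0 y -143.0 -79.0
scene blue [249. 165.] 609 c [512.   8.] x 487.0 554.0 y -28.0 33.0
side or [216. 165.] 148 c [499.  99.] x 478.0 514.0 y 65.0 123.0
side blue [237. 180.] 527 c [510.   5.] x 472.0 537.0 y -54.0 33.0
```

The block turned flush but sits 10 mm left of the tool axis. I back off, shift left and push on.

```bash
python3 -m handwheel '[{"delta_pos":[-0.006,0.002,0],"roll":0},{"delta_pos":[-0.002,0.0135,0],"roll":0},{"delta_pos":[-0.002,0.0135,0],"roll":0},{"delta_pos":[0.008,0.0105,0],"roll":0},{"delta_pos":[0.018,0.0075,0],"roll":0},{"delta_pos":[0.028,0.0045,0],"roll":0},{"delta_pos":[0.036,0.002,0],"roll":0},{"delta_pos":[0.036,0.002,0],"roll":0}]'|grep -E "pos|wrist_f"
python3 o.py scene side
```

```text
ee_pos: [0.5081, 0.0996, -0.0264]
wrist_force: [0.2, -0.4, -0.2]
scene or [284. 156.] 248 c [533.  89.] x 514.0 555.0 y 61.0 109.0
scene or [250. 261.] 405 c [ 670. -114.] x 650.0 692.0 y -143.0 -79.0
scene blue [249. 165.] 610 c [512.   8.] x 487.0 555.0 y -28.0 33.0
side or [229. 163.] 123 c [532.  93.] x 511.0 549.0 y 67.0 111.0
side blue [237. 181.] 518 c [509.   4.] x 472.0 537.0 y -55.0 33.0
```

```bash
python3 -m handwheel '[{"delta_pos":[0.008,-0.0025,0],"roll":0},{"delta_pos":[0.016,-0.005,0],"roll":0},{"delta_pos":[0.024,-0.0075,0],"roll":0},{"delta_pos":[0.032,-0.01,0],"roll":0},{"delta_pos":[0.04,-0.0125,0],"roll":0},{"delta_pos":[0.045,-0.014,0],"roll":0}]'|grep -E "pos|wrist_f"
python3 o.py scene
```

```text
ee_pos: [0.5527, 0.0858, -0.0264]
wrist_force: [-0.2, 0.1, -0.1]
scene or [293. 173.] 265 c [576.  75.] x 557.0 598.0 y 48.0 95.0
scene or [250. 261.] 405 c [ 670. -114.] x 650.0 692.0 y -143.0 -79.0
scene blue [249. 165.] 605 c [513.   8.] x 488.0 555.0 y -28.0 33.0
```

```bash
python3 -m handwheel '[{"delta_pos":[0.01,-0.003,0],"roll":0},{"delta_pos":[0.02,-0.006,0],"roll":0},{"delta_pos":[0.03,-0.009,0],"roll":0},{"delta_pos":[0.04,-0.012,0],"roll":0},{"delta_pos":[0.05,-0.015,0],"roll":0},{"delta_pos":[0.06,-0.018,0],"roll":0},{"delta_pos":[0.066,-0.02,0],"roll":0},{"delta_pos":[0.066,-0.02,0],"roll":0}]'|grep -E "pos|wrist_f"
python3 -m handwheel '[{"delta_pos":[-0.005,0,0.04],"roll":0},{"delta_pos":[-0.02,0,0.085],"roll":0},{"delta_pos":[-0.04,0,0.13],"roll":0},{"delta_pos":[-0.08,0.02,0.16],"roll":0},{"delta_pos":[-0.12,0.04,0.18],"roll":0},{"delta_pos":[-0.16,0.06,0.19],"roll":0},{"delta_pos":[-0.2,0.08,0.2],"roll":0},{"delta_pos":[-0.2,0.08,0.2],"roll":0}]'|grep -E "pos|wrist_f"
python3 o.py scene side
python3 -c "
from h import *
snap('scene','end')
for n in ['gear','purge_block','bracket','planter','cutters','scraper']:
    for r in finder.search_frame(n,'scene')[:1]: print(n,(np.array(r['point'])*[512,384]).round(),r['conf'])
print(sensors.state()['time'])"
```

```text
ee_pos: [0.6182, 0.0659, -0.0265]
wrist_force: [0.2, 0.3, -0.0]
ee_pos: [0.4151, 0.1482, 0.1756]
wrist_force: [0.3, -0.5, -0.4]
scene or [303. 222.] 222 c [671.  13.] x 659.0 687.0 y -9.0 29.0
scene or [250. 261.] 404 c [ 670. -114.] x 650.0 692.0 y -143.0 -79.0
scene blue [249. 165.] 606 c [512.   8.] x 487.0 554.0 y -28.0 33.0
side blue [237. 181.] 529 c [510.   5.] x 472.0 537.0 y -55.0 33.0
gear [249. 270.] 0.76
purge_block [303. 224.] 0.76
bracket [249. 165.] 0.73
planter [248. 166.] 0.87
cutters [314.  97.] 0.85
scraper [117. 255.] 0.68
20.95
```

View pics/end.png

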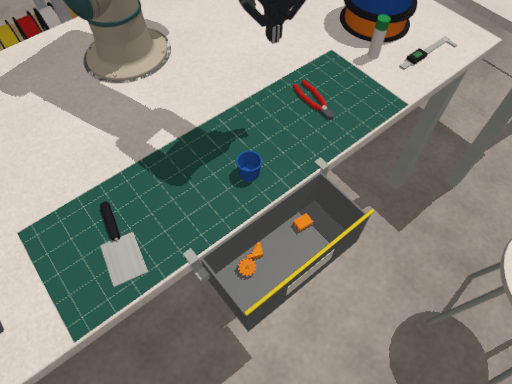

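All three scraps lie in the bin: gear (247,268), bracket (257,251) and purge block (303,222). The planter, cutters and scraper look unmoved.

```bash
python3 -c "
from h import *
print(order.job_done())"
```

```text
the job is handed in; nothing more can be done
None
```

The job is handed in: the final picture shows all three scraps in the bin and the planter, cutters and scraper where they stood, but the judge's verdict was not shown to me.

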